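# Lock the pressure cap of a goldsmith's steam cleaner and close its cover

### The job

The bench steam cleaner has just been refilled and its pressure cap is only standing loose in the filler neck. Lock the cap: press it down against its spring, give it a quarter turn clockwise as seen from above, and let it rise into its seat. Then slide the flat cover fully shut over the filler well, let go, and leave everything else on the bench as it is.

Things in the scene. Friction and masses are not known exactly. Their poses are not given: they have to be found in the camera images.
- steamer: steam cleaner, fixed: steel box 220 (x) by 420 (y) by 200 mm high; origin at the centre of its underside on the bench, z up, switch panel on its -x face. Two rails 11 mm high on its top, along y, 83 to 91 mm either side of x = 0, carry the cover. Gauge and safety valve rise 50 mm above the top at y 177 mm; a nozzle sticks out 65 mm at the -y end
- well (a point): centre of the mouth of the square filler well in the steamer's top (200 mm above the bench): 150 by 150 mm, 76 mm deep, at x 0, y -110 mm of the steamer; the filler neck stands in it
- neck (a point): axis of the brass filler neck at its rim, 154.5 mm above the bench. Outer radius 33 mm, rim 10 mm thick, with notches towards the steamer's +x and -x for the cap's lugs. Below the rim the lugs turn clockwise only, to a stop after about 95 degrees; at 90 degrees the underside of the rim has a seat 3.5 mm high for each lug, with 5 to 7 degrees of play
- spring_plate (a joint): how far the sprung plate inside the neck, on which the cap's stem stands, is pressed down, in m: 0 at the start, 0.0135 at most with the cap in place. It pushes up with 4 N, plus 0.5 N per mm
- cap: pressure cap, loose, 0.22 kg: aluminium disc 76 mm across, 8 mm thick, with a bar handle on top. Origin on its axis at the disc's underside, z up, x along the bar. A stem of 17.5 mm radius goes 26 mm down and has lugs at +x and -x. Start: bar along the steamer's x, origin 13.5 mm above the rim. Pressed down 11.5 mm it is free to turn; at 13.5 mm the disc meets the rim
- cap_bar (a point): centre of the top of the cap's handle, 38 mm above the cap's origin: black upright bar 70 mm long (cap x), 20 mm wide, 30 mm tall, standing on the disc. When the cap is locked the bar lies along the steamer's y, turned a quarter turn clockwise from the start, and the cap is 7.5 mm lower than at the start (its origin 6 mm above the neck's rim)
- cover (a joint): slide of the flat cover in m: 0 = fully shut over the well against its end stop, 0.16 = fully open; it opens towards the steamer's +y. About 2 N of friction; it stays where it is left
- cover_handle (a point): centre of the top of the cover's handle: black upright bar 64 mm long (along the steamer's x), 14 mm wide (y), 26 mm tall, at the middle of the cover, a steel plate 160 by 164 mm, 4 mm thick, its underside 202 mm above the bench. A cap that is not locked stands in the cover's way; the bar of a locked one is 3.5 mm below it
- tweezers: bystander: brass soldering tweezers, 185 mm long, lying in front of the steamer; origin in the middle at bench height
- blanks: bystander: stack of five brass discs, 50 mm across, 20 mm high, in front of the steamer; origin at the centre of the underside
- ring_tray: bystander: wooden tray 100 by 150 by 28 mm with brass domes, behind the steamer; origin at the centre of the underside
- brick: bystander: soldering brick 95 by 140 by 32 mm with a brass dome and pin on it (110 mm high in all), on the right of the bench; origin at the centre of the underside
- tool_pot: bystander: red plastic pot, 92 mm across and 100 mm high, with files and brushes in it up to 180 mm high, on the left of the bench; origin at the centre of the underside
- graver_cup: bystander: steel cup, 60 mm across and 75 mm high, with gravers in it up to 130 mm high, on the right of the bench; origin at the centre of the underside
Things that resemble listed ones, but are neither listed nor needed, are in the scene too. Several things have the shape of the cap; the one meant has the colours described above.

How it is judged:
By the outcome, as a careful person would: the job done as asked, in the order asked, and still so for the second after the job is handed in, with the robot touching nothing.
It also fails if it takes over 48 s, if anything falls off the work surface, if the arm or the gripper's body presses on something with over 40 N, if the wrist force passes 120 N, or if a joint passes its speed limit or range.

### The arm

A 6-joint arm with a two-finger parallel gripper is mounted at the origin on the work surface. World frame = base frame: x ahead of the robot, y to its left, z up, the work surface at z = 0. Lengths are in m, angles in rad, forces in N, time in s.
With the tool pointing down it reaches from about 0.35 to 0.975 m from the base axis. Payload 17.4 kg.
Tool frame: the origin (TCP) lies between the finger pads; the fingertips stand 17 mm ahead of it and the grasp point (between the pads) lies 2 mm behind it (r.tip_extent is the distance from the TCP to the fingertips, in m); z points along the fingers, y is the line along which they close (so a half turn about z gives the same grasp; the last joint's range is limited). The gripper opens to 85 mm and grips with 20 to 120 N. Pads are 22 mm wide; open, the fingers measure 114 mm over their backs; the gripper's body (76 mm by 85 mm) begins 54 mm behind the grasp point. The pads swing forward as they close: fully open they stand 13 mm farther back than shut.
Start: joints at [1.167, 0.116, 1.442, -0, 1.584, -0.038], TCP at [0.241, 0.63, 0.211] pointing down, gripper open.
Joint ranges: [-2.83, 2.83], [-0.83, 2.19], [0.07, 2.5], [-1.14, 4.28], [0.01, 3], [-2.97, 2.97]. Speed limits (rad/s): [1.89, 1.89, 2.22, 3.14, 3.14, 3.14].

### API

Orientations are given as a rotation vector (axis times angle).
In Python, from workcell import r gives the robot as it stands.
- The arm moves only by the tool servo_tool, never from a script. Its argument "steps" is a list that holds one entry, the list of rows, each a list of 7 numbers: the shift along the world's x, y, z in m, then the turn, a rotation vector about the world's x, y, z in degrees, then the opening, from 0 (shut) to 1 (fully open). A call has exactly 10 rows; each row is the pose to reach, as a shift and turn from the pose commanded when the call began; what a row does not reach only later rows make up. A row lasts 1/12 s, in which the tool goes at most 41.7 mm and 7.16 degrees, less where a joint would pass 70% of its speed; a pose out of reach is approached as far as the arm can. A call with a gripper value outside its range is refused whole. The fingers move at their own pace and stop on an object; "force" is the grip in N (left out, the last holds). Time passes only in rows, so rows that repeat a pose let the fingers close, or fill a call up. It gives the time, the measured TCP pose, the force, the opening and the grip force at its end, in the units of the state.
- r.get_state(): the state, without advancing time (a new reading comes with each control period).
- r.snapshot(name): name is "scene" or "top" or "wrist"; returns a dict with "frame" (384x512x3 uint8, red, green, blue), "K" (3x3 intrinsics, pixels), "xyz" and "attitude" of the camera in the world. Camera axes: x right, y up, looking along -z (the intrinsics and any distortion apply to the point x, -y, -z); pixel columns grow to the right and rows downward; lengths in m; the calibration is good to about 2 mm. The wrist camera is an equidistant fisheye: a pixel r from the principal point sees the ray r / f radians off the axis. A picture is of the moment at which its call begins. There is no depth.
- r.job_done(): hands the job in; it is judged then, once.
The state is a dict: "t": time; "joint_positions": joint angles; "joint_vel": joint speeds; "effort": joint torques, N m; "tcp_pos": TCP position; "tcp_rot": TCP orientation; "ft_force": force on the tool from outside, world axes, zero at the start; "ft_torque": the same for the moment, N m; "grip_width": finger opening in m; "finger_force": force on a finger pad.
Only numpy, scipy, OpenCV 4.12 (cv2) and the standard library are available. Lean on these libraries where they do the work, as an engineer would, in place of code of your own. Each camera call takes 0.05 s, during which the arm holds its last target. There are 200 camera calls.

## Working session

There is one attempt and no reset: what is moved stays moved. The work goes in short steps, Python scripts to look and compute and a tool call to move; the robot and the scene stay as the last step left them, time stands still between calls to the robot, and variables do not carry over. Pictures are saved under pics/ and viewed, at most 10 in all, crops included, and the job is handed in when it is done.

Besides the shell and the picture viewer there is one more tool, called after "Emit:" as a command line: name --argument value ..., lists and objects as JSON in quotes. servo_tool: Moves the arm, as the interface text tells. Its arguments: {"type":"object","properties":{"steps":{"type":"array","items":{"type":"array","items":{"type":"array","items":{"type":"number"}}}},"force":{"type":"number"}},"required":["steps"]}

```bash
mkdir -p pics
cat > h.py <<'E'
import numpy as np, cv2
from scipy.spatial.transform import Rotation as R
from workcell import r
def rot(a):
    a=np.array(a,float)
    return a if a.shape==(3,3) else (R.from_rotvec(a).as_matrix() if a.size==3 else R.from_quat(a).as_matrix())
def ray(s,u,v,fish=False):
    K=np.array(s["K"]);x=(u-K[0,2])/K[0,0];y=(v-K[1,2])/K[1,1]
    if fish:
        t=np.hypot(x,y);d=np.array([np.sin(t)*x/t,np.sin(t)*y/t,np.cos(t)])
    else: d=np.array([x,y,1.])
    return rot(s["attitude"])@np.array([d[0],-d[1],-d[2]])
def atz(s,u,v,z,fish=False):
    d=ray(s,u,v,fish);p=np.array(s["xyz"]);return p+d*(z-p[2])/d[2]
def proj(s,P):
    K=np.array(s["K"]);c=rot(s["attitude"]).T@(np.array(P)-np.array(s["xyz"]))
    return K[0,0]*c[0]/-c[2]+K[0,2],K[1,1]*-c[1]/-c[2]+K[1,2]
E
python3 - <<'E'
from h import *
for n in("scene","top"):
    s=r.snapshot(n);np.save(f"pics/{n}0.npy",s,allow_pickle=True)
    print(n,s["K"],s["xyz"],s["attitude"])
    cv2.imwrite(f"pics/{n}0.png",cv2.resize(s["frame"][:,:,::-1],(800,600),interpolation=cv2.INTER_CUBIC))
print(r.get_state())
E
```

```text
scene [[383.91584907   0.         255.35223482]
 [  0.         383.91584907 193.55063528]
 [  0.           0.           1.        ]] [1.18531513 0.54875107 1.02786653] [0.37431434 0.83308961 2.16276446]
top [[374.09872675   0.         259.55500266]
 [  0.         374.09872675 185.50586469]
 [  0.           0.           1.        ]] [0.40796216 0.01267533 1.29964909] [ 0.11557071 -0.13093445 -1.54076299]
{'t': 0.1, 'joint_positions': array([ 1.16713230e+00,  1.16448771e-01,  1.44220113e+00,  2.71588917e-06,
        1.58400541e+00, -3.77841855e-02]), 'joint_vel': array([-0.00018619,  0.00103525, -0.00150976,  0.00064515, -0.00336275,
       -0.00026692]), 'effort': array([ 3.74610216e-03, -7.33657122e+01, -6.33792901e+01, -6.45701220e-05,
        5.25955387e-03, -4.41843383e-06]), 'tcp_pos': array([0.24141662, 0.63014332, 0.20982711]), 'tcp_rot': array([-5.71479430e-01, -3.08893746e+00,  1.62765872e-03]), 'ft_force': array([-0.25108151,  0.279851  ,  0.17003476]), 'ft_torque': array([ 0.04857043,  0.05831875, -0.00310989]), 'finger_force': 0.0, 'grip_width': 0.08559006627340933}
```

View pics/top0.png

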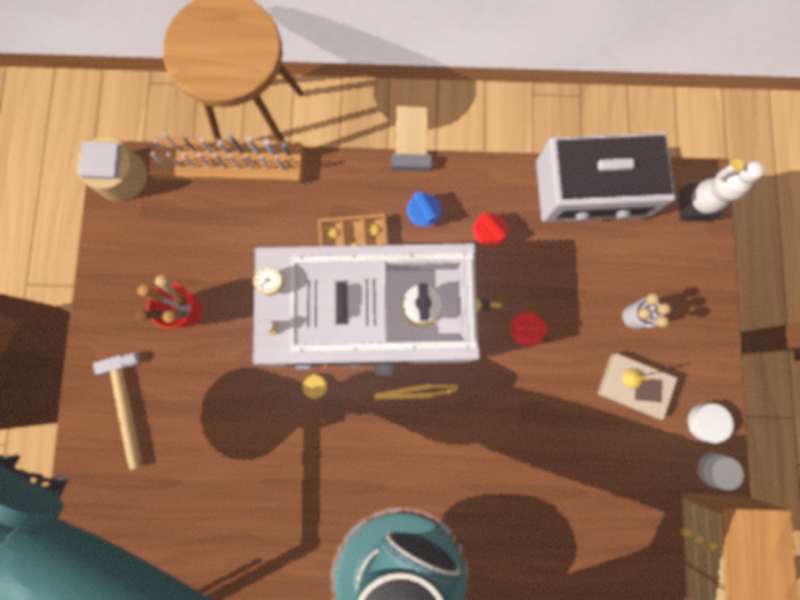

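View pics/scene0.png

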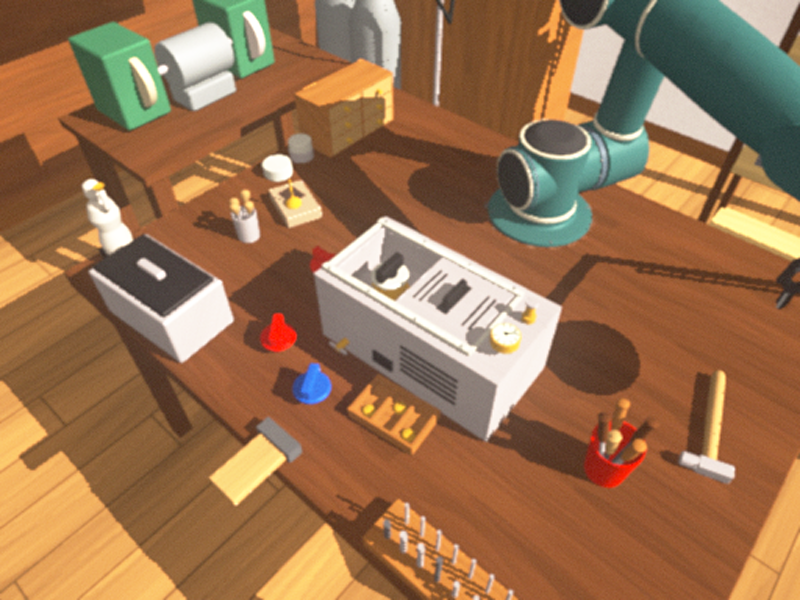

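The top view has three or four cap-shaped things: blue (424,209), red (490,229), red (528,328), and the aluminium disc with a black bar in the well (423,302). The last one fits: its colours match and it stands in the neck. The cover handle is at (342,302). Next I'll enlarge both views.

Run:
```python
from h import *
for n,(a,b,c,d) in {"top":(155,315,150,240),"scene":(195,365,135,285)}.items():
    s=np.load(f"pics/{n}0.npy",allow_pickle=True).item()
    k=5 if n=="top" else 4
    im=cv2.resize(s["frame"][c:d,a:b,::-1],None,fx=k,fy=k,interpolation=cv2.INTER_CUBIC)
    cv2.imwrite(f"pics/{n}0c.png",im)
```

```text
(no output)
```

View pics/top0c.png

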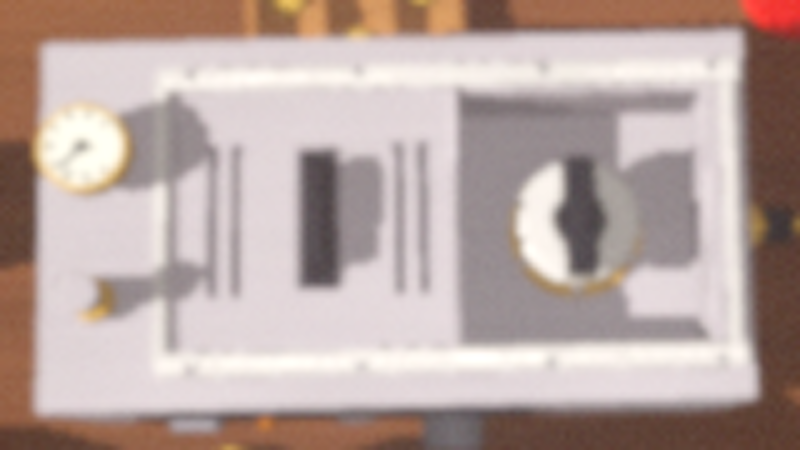

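View pics/scene0c.png

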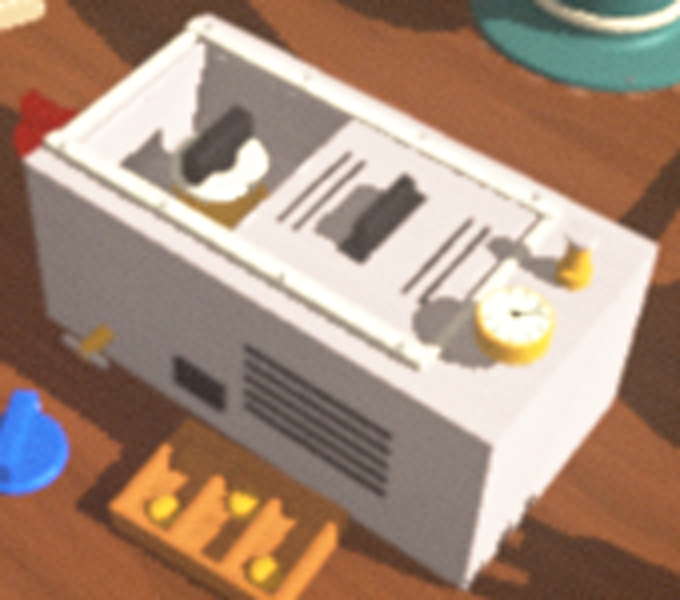

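Both crops confirm it: black bar on an aluminium disc, in the brass neck (top crop 580,214). The cover handle is at (320,218). Now I'll fit the steamer pose from the corners in both views.

```bash
cat > fit.py <<'E'
from h import *
from scipy.optimize import least_squares
T=np.load("pics/top0.npy",allow_pickle=True).item();S=np.load("pics/scene0.npy",allow_pickle=True).item()
t=lambda a,b:(155+(a+.5)/5-.5,150+(b+.5)/5-.5)
q=lambda a,b:(195+(a+.5)/4-.5,135+(b+.5)/4-.5)
ob=[(T,(.11,.21,.2),t(41,43)),(T,(.11,-.21,.2),t(744,30)),(T,(-.11,-.21,.2),t(758,401)),(T,(-.11,.21,.2),t(35,414)),
(S,(.11,.21,.2),q(491,446)),(S,(-.11,.21,.2),q(658,245)),(S,(.11,-.21,.2),q(26,155)),(S,(.11,.21,0),q(463,588))]
def w(p,X): c,s=np.cos(p[2]),np.sin(p[2]); return np.array([p[0]+c*X[0]-s*X[1],p[1]+s*X[0]+c*X[1],X[2]])
f=lambda p:np.concatenate([np.subtract(proj(s,w(p,X)),o) for s,X,o in ob])
for o in (ob,ob[:4],ob[4:]):
    ob2=ob;g=lambda p:np.concatenate([np.subtract(proj(s,w(p,X)),u) for s,X,u in o])
    z=least_squares(g,[.5,0,0]);print(np.round(z.x,4),np.degrees(z.x[2]).round(2),np.round(z.fun,1))
p=least_squares(f,[.5,0,0]).x
print("cap bar pred",w(p,(0,-.11,.206)),"meas top",atz(T,*t(580,214),.206))
for z,m in((.206,[(216,135)]),(.232,[(381,207)])):
    print("scene meas",z,[atz(S,*q(*a),z) for a in m])
print("handle meas top",atz(T,*t(320,218),.232)," open pred",w(p,(0,.05,.232)))
E
python3 fit.py
```

```text
[0.555  0.0808 0.0462] 2.64 [ 0.3  0.8 -0.7  1.  -0.6  0.2 -0.   0.5  0.1 -0.8 -0.7 -0.3 -0.9  0.7
 -0.8  2. ]
[0.5568 0.0801 0.046 ] 2.63 [ 0.5  0.2 -0.4  0.4 -0.3 -0.4  0.2 -0.2]
[0.5521 0.0813 0.0395] 2.26 [ 0.4 -1.2  0.  -0.4  0.  -0.1 -0.5  1.7]
cap bar pred [ 0.56009534 -0.02910883  0.206     ] meas top [ 0.56210363 -0.02897476  0.206     ]
scene meas 0.206 [array([ 0.56397529, -0.02479961,  0.206     ])]
scene meas 0.232 [array([0.56140721, 0.13054831, 0.232     ])]
handle meas top [0.55203552 0.12156152 0.232     ]  open pred [0.55271243 0.13072074 0.232     ]
```

Emit:
servo_tool --steps '[[[0.0,0.0,0.04,0,0,0,1],[0.0,0.0,0.08,0,0,2,1],[0.02,-0.03,0.12,0,0,5,1],[0.035,-0.065,0.15,0,0,8,1],[0.05,-0.1,0.15,0,0,11,1],[0.065,-0.135,0.15,0,0,14,1],[0.08,-0.17,0.15,0,0,17,1],[0.095,-0.205,0.15,0,0,20,1],[0.11,-0.24,0.15,0,0,23,1],[0.125,-0.27,0.15,0,0,23.6,1]]]' --force 80

```text
t: 0.93
tcp_pos: [0.3667, 0.358, 0.3606]
tcp_rot: [-0.077, 3.14, 0.0]
ft_force: [0.9, 0.2, 0.2]
grip_width: 0.0856
finger_force: 0.0
```

Emit:
servo_tool --steps '[[[0.018,-0.036,0.0,0,0,0,1],[0.036,-0.072,0.0,0,0,0,1],[0.054,-0.108,0,0,0,0,1],[0.072,-0.144,0,0,0,0,1],[0.09,-0.18,0,0,0,0,1],[0.108,-0.216,0,0,0,0,1],[0.126,-0.252,0,0,0,0,1],[0.145,-0.288,0,0,0,0,1],[0.163,-0.324,0,0,0,0,1],[0.18,-0.36,0,0,0,0,1]]]'

```text
t: 1.77
tcp_pos: [0.5469, -0.0018, 0.3602]
tcp_rot: [0.072, -3.141, -0.0]
ft_force: [0.2, 1.4, -0.3]
grip_width: 0.0852
finger_force: 0.0
```

Run:
```python
from h import *
s=r.snapshot("wrist");np.save("pics/w1.npy",s,allow_pickle=True)
print(s["K"],s["xyz"],s["attitude"])
cv2.imwrite("pics/w1.png",cv2.resize(s["frame"][:,:,::-1],(800,600),interpolation=cv2.INTER_CUBIC))
```

```text
[[297.31863964   0.         253.27917762]
 [  0.         297.31863964 190.33827484]
 [  0.           0.           1.        ]] [ 0.46742626 -0.00614425  0.52362829] [-0.24566306 -0.25624746  1.60120726]
```

View pics/w1.png

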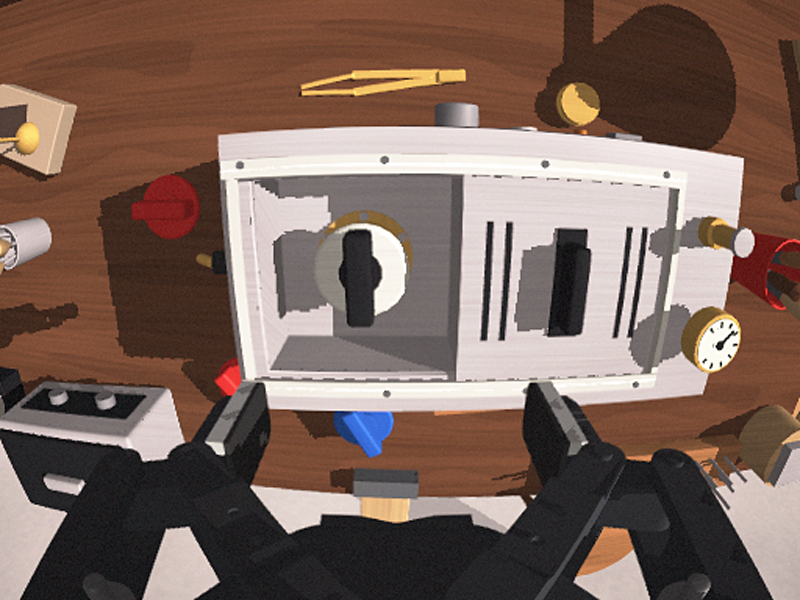

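Run:
```python
from h import *
s=np.load("pics/w1.npy",allow_pickle=True).item()
g=lambda a,b:((a+.5)*.64-.5,(b+.5)*.64-.5)
for n,a,b,z in(("bar-x end",356,230,.206),("bar+x end",360,326,.206),("bar c",358,278,.206),("C-x-y",219,135,.2),("C-x+y",743,157,.2),("C+x+y",702,395,.2),("handle",573,283,.232),("handle",578,283,.232),("coveredge",462,280,.206)):
    print(n,atz(s,*g(a,b),z,True).round(4))
im=s["frame"][130:230,190:400,::-1]
cv2.imwrite("pics/w1c.png",cv2.resize(im,None,fx=3.8,fy=3.8,interpolation=cv2.INTER_CUBIC))
```

```text
bar-x end [ 0.5237 -0.0315  0.206 ]
bar+x end [ 0.595  -0.0271  0.206 ]
bar c [ 0.5583 -0.0293  0.206 ]
C-x-y [ 0.457  -0.1337  0.2   ]
C-x+y [0.4364 0.2839 0.2   ]
C+x+y [0.6584 0.2952 0.2   ]
handle [0.5471 0.1191 0.232 ]
handle [0.5469 0.1229 0.232 ]
coveredge [0.5564 0.045  0.206 ]
```

View pics/w1c.png

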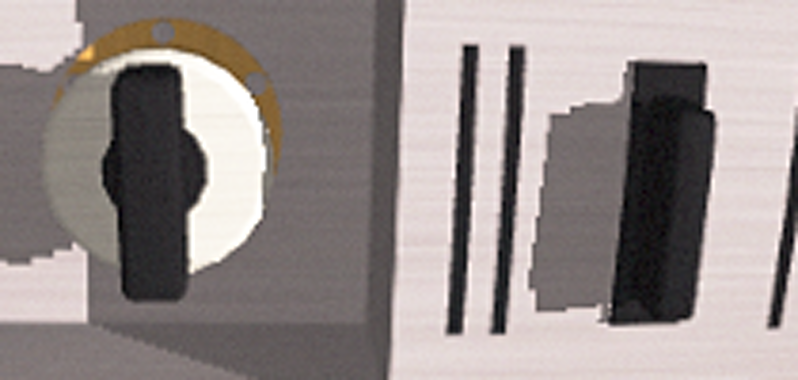

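Crop: the bar spans (114–187, 62–300) and the handle top is around (650–715, 105–320). The measured bar is about 70 mm long with a yaw of about 3°, so the cap centre is at about (0.5615, -0.029).

Emit:
servo_tool --steps '[[[0.0146,-0.0272,-0.02,0,0,0,1],[0.0146,-0.0272,-0.045,0,0,0,1],[0.0146,-0.0272,-0.07,0,0,0,1],[0.0146,-0.0272,-0.095,0,0,0,1],[0.0146,-0.0272,-0.115,0,0,0,1],[0.0146,-0.0272,-0.135,0,0,0,1],[0.0146,-0.0272,-0.15,0,0,0,1],[0.0146,-0.0272,-0.158,0,0,0,1],[0.0146,-0.0272,-0.164,0,0,0,1],[0.0146,-0.0272,-0.164,0,0,0,1]]]'

```text
t: 2.65
tcp_pos: [0.5609, -0.0268, 0.1958]
tcp_rot: [0.072, -3.14, -0.0]
ft_force: [-0.8, -0.6, 0.3]
grip_width: 0.0855
finger_force: 0.0
```

Emit:
servo_tool --steps '[[[0,0,0,0,0,0,0.4],[0,0,0,0,0,0,0.3],[0,0,0,0,0,0,0.25],[0,0,0,0,0,0,0.1],[0,0,0,0,0,0,0],[0,0,0,0,0,0,0],[0,0,0,0,0,0,0],[0,0,0,0,0,0,0],[0,0,0,0,0,0,0],[0,0,0,0,0,0,0]]]' --force 40

```text
t: 3.48
tcp_pos: [0.5611, -0.0269, 0.1965]
tcp_rot: [-0.072, 3.141, -0.0]
ft_force: [0.7, -0.3, 0.5]
grip_width: -0.0005
finger_force: 0.0
```

Run:
```python
from h import *
for n in("wrist","top"):
    s=r.snapshot(n);np.save(f"pics/{n}2.npy",s,allow_pickle=True)
    if n=="wrist": a=s["frame"]
    else: b=s["frame"]
A=cv2.resize(a,(560,420));B=cv2.resize(b[140:250,150:390],None,fx=2.33,fy=2.33)
B=B[:180,:560];B=cv2.copyMakeBorder(B,0,180-B.shape[0],0,560-B.shape[1],cv2.BORDER_CONSTANT)
cv2.imwrite("pics/m2.png",np.vstack([A,B])[:,:,::-1])
print(r.get_state()["grip_width"])
```

```text
-2.69701037868517e-05
```

View pics/m2.png

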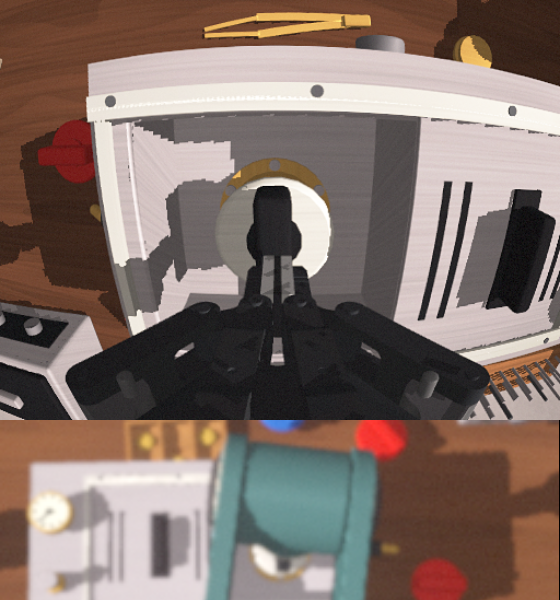

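```bash
cat >> h.py <<'E'
def fproj(s,P):
    K=np.array(s["K"]);c=rot(s["attitude"]).T@(np.array(P)-np.array(s["xyz"]));x,y,z=c[0],-c[1],-c[2]
    h=np.hypot(x,y);t=np.arctan2(h,z);return np.array([K[0,0]*t*x/h+K[0,2],K[1,1]*t*y/h+K[1,2]])
E
python3 - <<'E'
from h import *
s=np.load("pics/wrist2.npy",allow_pickle=True).item()
k=560/512
st=r.get_state();p=st["tcp_pos"];print(p,s["xyz"],r.tip_extent)
for n,P in(("tip",p-[0,0,.017]),("tcp",p),("bar-x",(.5265,-.0305,.206)),("bar+x",(.5965,-.0275,.206)),("cap disc-x",(.5235,-.03,.176)),("disc-y",(.5615,-.067,.176)),("disc+y",(.5615,.009,.176)),("rail screw",(.4,0,.2))):
    print(n,(fproj(s,P)*k).round(0))
E
```

```text
[ 0.56103879 -0.02685179  0.19648261] [ 0.48153546 -0.03123575  0.3598503 ] 0.017
tip [278. 240.]
tcp [279. 252.]
bar-x [275. 197.]
bar+x [275. 314.]
cap disc-x [276. 178.]
disc-y [214. 235.]
disc+y [336. 240.]
rail screw [347. -43.]
```

Run:
```python
from h import *
a=np.load("pics/w1.npy",allow_pickle=True).item();b=np.load("pics/wrist2.npy",allow_pickle=True).item()
c=lambda x,y:(190+x/3.8,130+y/3.8)
k=512/560
def tri(o1,o2):
    A=[];B=[]
    for s,o in((a,o1),(b,o2)):
        d=ray(s,*o,True);d/=np.linalg.norm(d);M=np.eye(3)-np.outer(d,d);A.append(M);B.append(M@np.array(s["xyz"]))
    return np.linalg.solve(sum(A),sum(B)).round(4)
print("bar -x",tri(c(150,63),(272*k,187*k)))
print("neck hole",tri(c(162,32),(275*k,163*k)))
print("rail screw",tri((384.5*.64,159.5*.64),(317*k,91*k)))
print("cover edge/handle -x top corner",tri(c(707,63),(541*k,191*k)))
print("disc-y",tri(c(42,165),(217*k,232*k)),"disc+y",tri(c(268,165),(331*k,232*k)))
# colour samples: crop of fingers for view
f=b["frame"][150:300,170:340,::-1]
cv2.imwrite("pics/m3.png",cv2.resize(f,None,fx=4,fy=4,interpolation=cv2.INTER_CUBIC)*1)
g=cv2.convertScaleAbs(cv2.resize(f,None,fx=4,fy=4,interpolation=cv2.INTER_CUBIC),alpha=2.5);cv2.imwrite("pics/m3.png",g)
```

```text
bar -x [ 0.5282 -0.0318  0.1788]
neck hole [ 0.5257 -0.0314  0.1211]
rail screw [ 0.4742 -0.0135  0.2105]
cover edge/handle -x top corner [0.5127 0.1355 0.2077]
disc-y [ 0.5697 -0.0698  0.1511] disc+y [0.5631 0.0079 0.1603]
```

View pics/m3.png

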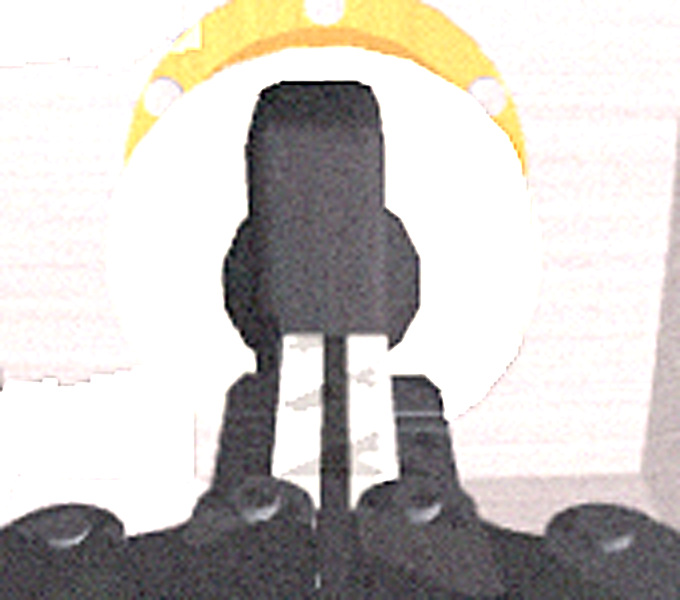

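Run:
```python
from h import *
b=np.load("pics/wrist2.npy",allow_pickle=True).item();a=np.load("pics/w1.npy",allow_pickle=True).item()
def atx(s,u,v,x):
    d=ray(s,u,v,True);p=np.array(s["xyz"]);return (p+d*(x-p[0])/d[0]).round(4)
c=lambda x,y:(170+x/4,150+y/4)
print("cam2",b["xyz"],b["attitude"],"cam1",a["attitude"])
for n,o in (("tip",c(335,333)),("tipL",c(282,333)),("tipR",c(388,333))):print(n,atx(b,*o,.55),atx(b,*o,.561))
print("open tips w1",[ (atx(a,u*.64,v*.64,.536),atx(a,u*.64,v*.64,.547)) for u,v in((262,384),(530,384))])
for x0,x1,row in ((250,385,170),):
    for z in(.19,.2,.206):print(z,atz(b,*c(x0,row),z,True).round(4),atz(b,*c(x1,row),z,True).round(4))
for z in (.16,.17,.176):print("disc",z,atz(b,*c(112,250),z,True).round(4),atz(b,*c(540,250),z,True).round(4))
```

```text
cam2 [ 0.48153546 -0.03123575  0.3598503 ] [-0.24581057 -0.25637432  1.60144347] cam1 [-0.24566306 -0.25624746  1.60120726]
tip [ 0.55   -0.028   0.2223] [ 0.561  -0.0274  0.2002]
tipL [ 0.55   -0.0348  0.223 ] [ 0.561  -0.0353  0.201 ]
tipR [ 0.55   -0.0211  0.2217] [ 0.561  -0.0195  0.1995]
open tips w1 [(array([ 0.536 , -0.0434,  0.4041]), array([ 0.547 , -0.0494,  0.3849])), (array([0.536 , 0.0397, 0.3973]), array([0.547, 0.047, 0.377]))]
0.19 [ 0.5393 -0.0413  0.19  ] [ 0.5384 -0.0209  0.19  ]
0.2 [ 0.5359 -0.0407  0.2   ] [ 0.5351 -0.0215  0.2   ]
0.206 [ 0.5339 -0.0403  0.206 ] [ 0.5331 -0.0219  0.206 ]
disc 0.16 [ 0.5663 -0.0682  0.16  ] [0.5626 0.0104 0.16  ]
disc 0.17 [ 0.562  -0.0663  0.17  ] [0.5586 0.0083 0.17  ]
disc 0.176 [ 0.5595 -0.0652  0.176 ] [0.5561 0.007  0.176 ]
```

The fingers shut on nothing. I'll raise them 40 mm to see whether the tips had been standing above the bar or were hidden by it.

Emit:
servo_tool --steps '[[[0,0,0.01,0,0,0,0],[0,0,0.02,0,0,0,0],[0,0,0.03,0,0,0,0],[0,0,0.04,0,0,0,0],[0,0,0.04,0,0,0,0],[0,0,0.04,0,0,0,0],[0,0,0.04,0,0,0,0],[0,0,0.04,0,0,0,0],[0,0,0.04,0,0,0,0],[0,0,0.04,0,0,0,0]]]'

```text
t: 4.42
tcp_pos: [0.561, -0.0269, 0.2361]
tcp_rot: [0.072, -3.14, -0.0]
ft_force: [0.1, 0.2, -0.1]
grip_width: 0.0001
finger_force: 0.0
```

Run:
```python
from h import *
b=np.load("pics/wrist2.npy",allow_pickle=True).item()["frame"]
s=r.snapshot("wrist");np.save("pics/w3.npy",s,allow_pickle=True);print(s["xyz"],r.get_state()["ft_force"])
f=lambda im:cv2.convertScaleAbs(cv2.resize(im[140:300,190:320,::-1],None,fx=3,fy=3,interpolation=cv2.INTER_CUBIC),alpha=2.2)
cv2.imwrite("pics/m4.png",np.hstack([f(b),f(s["frame"])]))
```

```text
[ 0.48151958 -0.03123392  0.39947759] [ 0.03192662 -0.57272301  0.34881258]
```

View pics/m4.png

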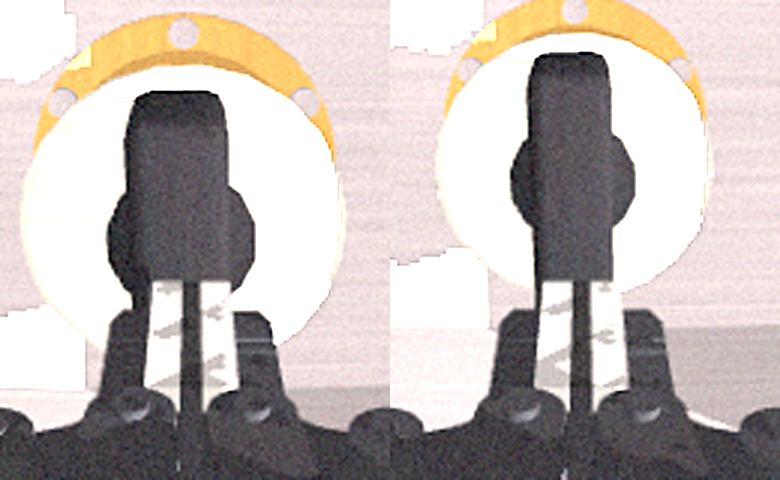

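Run:
```python
from h import *
a=np.load("pics/w1.npy",allow_pickle=True).item();c=np.load("pics/w3.npy",allow_pickle=True).item()
p=np.array([.5469,-.0018,.3602])
for dx in(-.011,.011):
  for dz in(-.004,.0,.01,.02): print(dx,dz,[(fproj(a,p+[dx,sy*.045,dz])/.64).round(0) for sy in(-1,1)])
q=np.array([.561,-.0269,.2361])
print("w3 tip px crop", [((fproj(c,q+[dx,0,dz])-[190,140])*3).round(0) for dx in(-.011,0,.011) for dz in(-.017,0,.004)])
# cam in tool frame
print((np.array(a["xyz"])-p).round(4))
# bar size / positions in w3 right image
k=lambda x,y:(190+x/3,140+y/3)
for z in(.18,.19,.2,.206):
  print(z,[atz(c,*k(x-390,y),z,True).round(4) for x,y in((530,170),(611,170),(570,72),(570,55))])
```

```text
-0.011 -0.004 [array([285., 325.]), array([512., 334.])]
-0.011 0.0 [array([283., 329.]), array([514., 338.])]
-0.011 0.01 [array([277., 339.]), array([520., 349.])]
-0.011 0.02 [array([270., 350.]), array([527., 361.])]
0.011 -0.004 [array([288., 374.]), array([504., 383.])]
0.011 0.0 [array([286., 379.]), array([506., 388.])]
0.011 0.01 [array([280., 391.]), array([512., 400.])]
0.011 0.02 [array([274., 404.]), array([517., 413.])]
w3 tip px crop [array([196., 192.]), array([196., 223.]), array([196., 230.]), array([193., 239.]), array([194., 272.]), array([194., 281.]), array([191., 283.]), array([191., 319.]), array([191., 329.])]
[-0.0795 -0.0043  0.1634]
0.18 [array([ 0.5594, -0.0408,  0.18  ]), array([ 0.5584, -0.0197,  0.18  ]), array([ 0.5327, -0.0315,  0.18  ]), array([ 0.5283, -0.0317,  0.18  ])]
0.19 [array([ 0.5558, -0.0404,  0.19  ]), array([ 0.5549, -0.0202,  0.19  ]), array([ 0.5304, -0.0315,  0.19  ]), array([ 0.5262, -0.0317,  0.19  ])]
0.2 [array([ 0.5523, -0.0399,  0.2   ]), array([ 0.5514, -0.0207,  0.2   ]), array([ 0.528 , -0.0315,  0.2   ]), array([ 0.524 , -0.0316,  0.2   ])]
0.206 [array([ 0.5501, -0.0397,  0.206 ]), array([ 0.5493, -0.0211,  0.206 ]), array([ 0.5266, -0.0315,  0.206 ]), array([ 0.5228, -0.0316,  0.206 ])]
```

The fingertips look the same in both images, so they were above the bar: the tips really sit well behind the nominal extent. The cap's spring makes a lower, force-checked approach safe.

Emit:
servo_tool --steps '[[[0.0005,-0.0028,0,0,0,0,1],[0.0005,-0.0028,0,0,0,0,1],[0.0005,-0.0028,0,0,0,0,1],[0.0005,-0.0028,0,0,0,0,1],[0.0005,-0.0028,0,0,0,0,1],[0.0005,-0.0028,-0.01,0,0,0,1],[0.0005,-0.0028,-0.02,0,0,0,1],[0.0005,-0.0028,-0.03,0,0,0,1],[0.0005,-0.0028,-0.04,0,0,0,1],[0.0005,-0.0028,-0.04,0,0,0,1]]]'

```text
t: 5.3
tcp_pos: [0.5607, -0.0296, 0.1934]
tcp_rot: [0.072, -3.137, -0.001]
ft_force: [-0.0, -0.7, -0.9]
grip_width: 0.0855
finger_force: 0.0
```

Emit:
servo_tool --steps '[[[0,0,-0.005,0,0,0,1],[0,0,-0.01,0,0,0,1],[0,0,-0.014,0,0,0,1],[0,0,-0.018,0,0,0,1],[0,0,-0.021,0,0,0,1],[0,0,-0.024,0,0,0,1],[0,0,-0.027,0,0,0,1],[0,0,-0.029,0,0,0,1],[0,0,-0.03,0,0,0,1],[0,0,-0.03,0,0,0,1]]]'

```text
t: 6.13
tcp_pos: [0.5615, -0.0296, 0.1663]
tcp_rot: [0.072, -3.141, -0.0]
ft_force: [0.1, -0.3, -0.3]
grip_width: 0.0852
finger_force: 0.0
```

Emit:
servo_tool --steps '[[[0,0,0,0,0,0,0.4],[0,0,0,0,0,0,0.3],[0,0,0,0,0,0,0.25],[0,0,0,0,0,0,0.2],[0,0,0,0,0,0,0.1],[0,0,0,0,0,0,0],[0,0,0,0,0,0,0],[0,0,0,0,0,0,0],[0,0,0,0,0,0,0],[0,0,0,0,0,0,0]]]' --force 40

```text
t: 6.97
tcp_pos: [0.5616, -0.0296, 0.1666]
tcp_rot: [-0.072, 3.141, 0.0]
ft_force: [-0.0, 1.0, 2.0]
grip_width: 0.0188
finger_force: 43.6
```

Gripped (18.8 mm, 44 N). Next I'll tighten the grip and press down.

Emit:
servo_tool --steps '[[[0,0,0,0,0,0,0],[0,0,0,0,0,0,0],[0,0,-0.003,0,0,0,0],[0,0,-0.005,0,0,0,0],[0,0,-0.007,0,0,0,0],[0,0,-0.009,0,0,0,0],[0,0,-0.01,0,0,0,0],[0,0,-0.011,0,0,0,0],[0,0,-0.012,0,0,0,0],[0,0,-0.012,0,0,0,0]]]' --force 100

```text
t: 7.8
tcp_pos: [0.5617, -0.0296, 0.1547]
tcp_rot: [-0.072, 3.14, 0.0]
ft_force: [-1.2, 2.0, 8.4]
grip_width: 0.0176
finger_force: 102.4
```

Emit:
servo_tool --steps '[[[0,0,-0.0003,0,0,-3,0],[0,0,-0.0003,0,0,-6,0],[0,0,-0.0003,0,0,-9,0],[0,0,-0.0003,0,0,-12,0],[0,0,-0.0003,0,0,-16,0],[0,0,-0.0003,0,0,-20,0],[0,0,-0.0003,0,0,-24,0],[0,0,-0.0003,0,0,-28,0],[0,0,-0.0003,0,0,-30,0],[0,0,-0.0003,0,0,-30,0]]]'

```text
t: 8.63
tcp_pos: [0.562, -0.03, 0.1547]
tcp_rot: [0.747, 3.05, -0.001]
ft_force: [0.6, -0.9, 8.2]
grip_width: 0.0177
finger_force: 102.4
```

```bash
python3 -c "
from h import *
s=r.get_state();print(s['ft_force'],s['ft_torque'],s['joint_positions'],s['tcp_pos'],s['tcp_rot'])"
```

```text
[ 0.56889506 -0.87967535  8.20739498] [-0.30954609 -0.06809245 -0.06195635] [-9.83583541e-02 -1.09745576e-01  1.75824650e+00 -6.45902568e-04
  1.49169834e+00 -1.18886491e+00] [ 0.56196051 -0.0300295   0.15472876] [ 7.46780051e-01  3.05003063e+00 -6.91696732e-04]
```

Turning freely. I'll do the remaining 61°.

Emit:
servo_tool --steps '[[[0,0,0,0,0,-6,0],[0,0,0,0,0,-12,0],[0,0,0,0,0,-18,0],[0,0,0,0,0,-24,0],[0,0,0,0,0,-30,0],[0,0,0,0,0,-36,0],[0,0,0,0,0,-42,0],[0,0,0,0,0,-48,0],[0,0,0,0,0,-54,0],[0,0,0,0,0,-58,0]]]'

```text
t: 9.47
tcp_pos: [0.5617, -0.03, 0.1546]
tcp_rot: [2.136, 2.302, -0.0]
ft_force: [-1.3, -1.4, 8.0]
grip_width: 0.0176
finger_force: 102.5
```

Emit:
servo_tool --steps '[[[0,0,0,0,0,-2,0],[0,0,0,0,0,-2.5,0],[0,0,0,0,0,-2.5,0],[0,0,0,0,0,-2.5,0],[0,0,0,0,0,-2.5,0],[0,0,0,0,0,-2.5,0],[0,0,0,0,0,-2.5,0],[0,0,0,0,0,-2.5,0],[0,0,0,0,0,-2.5,0],[0,0,0,0,0,-2.5,0]]]'

```text
t: 10.3
tcp_pos: [0.5617, -0.03, 0.1547]
tcp_rot: [2.179, 2.262, 0.0]
ft_force: [-1.3, -1.9, 7.3]
grip_width: 0.0176
finger_force: 102.5
```

```bash
python3 -c "
from h import *
s=r.get_state();print(s['ft_force'],s['ft_torque'],s['joint_positions'][5],s['tcp_pos'],s['tcp_rot'])"
```

```text
[-1.30153711 -1.91620775  7.29765986] [-0.32709845  0.28332728  0.07570554] -0.13552094033495732 [ 0.56174048 -0.03000748  0.15465472] [2.17898599e+00 2.26161899e+00 3.78636554e-05]
```

Turned 90.5° with little torque. Now I'll let it rise.

Emit:
servo_tool --steps '[[[0,0,0.001,0,0,0,0],[0,0,0.002,0,0,0,0],[0,0,0.003,0,0,0,0],[0,0,0.0035,0,0,0,0],[0,0,0.004,0,0,0,0],[0,0,0.0043,0,0,0,0],[0,0,0.0043,0,0,0,0],[0,0,0.0043,0,0,0,0],[0,0,0.0043,0,0,0,0],[0,0,0.0043,0,0,0,0]]]'

```text
t: 11.13
tcp_pos: [0.5617, -0.03, 0.1587]
tcp_rot: [2.179, 2.262, -0.0]
ft_force: [-0.2, -1.6, 6.3]
grip_width: 0.0179
finger_force: 102.1
```

Emit:
servo_tool --steps '[[[0,0,0.0003,0,0,0,0],[0,0,0.0006,0,0,0,0],[0,0,0.0009,0,0,0,0],[0,0,0.0009,0,0,0,0],[0,0,0.0009,0,0,0,0],[0,0,0.0009,0,0,0,0],[0,0,0.0009,0,0,0,0],[0,0,0.0009,0,0,0,0],[0,0,0.0009,0,0,0,0],[0,0,0.0009,0,0,0,0]]]'

```text
t: 11.97
tcp_pos: [0.5616, -0.0298, 0.1594]
tcp_rot: [2.179, 2.262, -0.0]
ft_force: [1.8, -5.1, 3.2]
grip_width: 0.0178
finger_force: 101.8
```

Emit:
servo_tool --steps '[[[0,0,0,0,0,0,0.3],[0,0,0,0,0,0,0.6],[0,0,0,0,0,0,1],[0,0,0,0,0,0,1],[0,0,0,0,0,0,1],[0,0,0,0,0,0,1],[0,0,0.02,0,0,0,1],[0,0,0.05,0,0,0,1],[0,0,0.09,0,0,0,1],[0,0,0.13,0,0,0,1]]]'

```text
t: 12.8
tcp_pos: [0.561, -0.0295, 0.2904]
tcp_rot: [-2.179, -2.262, 0.001]
ft_force: [1.3, -0.3, -0.0]
grip_width: 0.085
finger_force: 0.0
```

Emit:
servo_tool --steps '[[[0,0,0.02,0,0,7,1],[0,0,0.04,0,0,14,1],[0,0.02,0.06,0,0,21,1],[-0.003,0.04,0.06,0,0,28,1],[-0.004,0.06,0.06,0,0,35,1],[-0.005,0.08,0.06,0,0,42,1],[-0.006,0.1,0.06,0,0,49,1],[-0.007,0.12,0.06,0,0,56,1],[-0.007,0.14,0.06,0,0,63,1],[-0.007,0.15,0.06,0,0,70,1]]]'

```text
t: 13.63
tcp_pos: [0.5543, 0.1222, 0.3494]
tcp_rot: [-0.476, -3.105, -0.001]
ft_force: [0.4, 0.3, 0.6]
grip_width: 0.0853
finger_force: 0.0
```

Emit:
servo_tool --steps '[[[0,0,0,0,0,7,1],[0,0,0,0,0,14,1],[0,0,0,0,0,20.5,1],[0,0,0,0,0,20.5,1],[0,0,0,0,0,20.5,1],[0,0,0,0,0,20.5,1],[0,0,0,0,0,20.5,1],[0,0,0,0,0,20.5,1],[0,0,0,0,0,20.5,1],[0,0,0,0,0,20.5,1]]]'

```text
t: 14.47
tcp_pos: [0.5546, 0.1203, 0.3494]
tcp_rot: [-0.071, 3.141, -0.0]
ft_force: [-0.2, -0.0, 0.3]
grip_width: 0.0855
finger_force: 0.0
```

Run:
```python
from h import *
s=r.snapshot("wrist");t=r.snapshot("top");np.save("pics/w5.npy",s,allow_pickle=True);np.save("pics/t5.npy",t,allow_pickle=True)
print(s["xyz"],s["attitude"],r.get_state()["tcp_pos"],r.get_state()["tcp_rot"])
cv2.imwrite("pics/w5.png",cv2.resize(s["frame"][:,:,::-1],(800,600),interpolation=cv2.INTER_CUBIC))
```

```text
[0.47503449 0.11599441 0.51276124] [-0.24590483 -0.2562799   1.60066844] [0.55454819 0.12032816 0.34938225] [ 7.17451135e-02 -3.14074325e+00  2.54082511e-05]
```

View pics/w5.png

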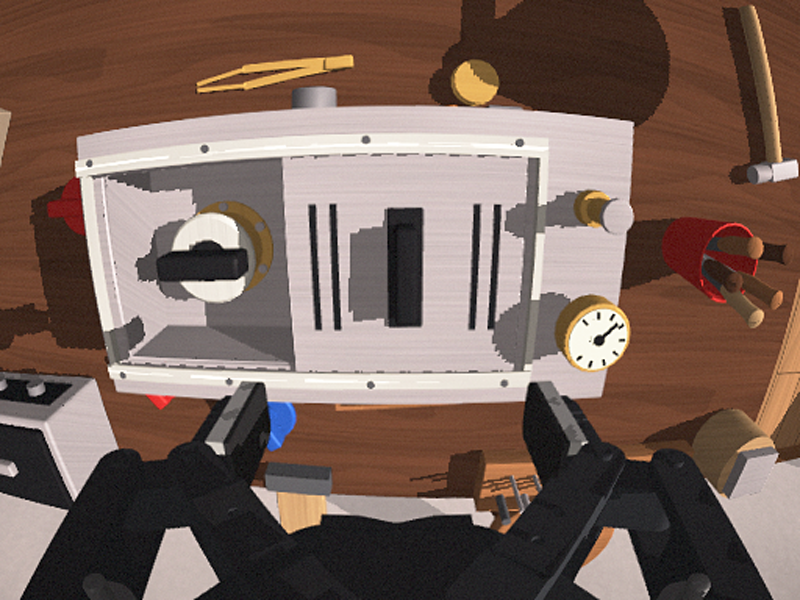

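The picture shows the cap turned, with its bar now along y at (158–248, 265), and the handle at (404,267). I'll compute the handle position, bar angle and cap height.

Run:
```python
from h import *
s=np.load("pics/w5.npy",allow_pickle=True).item()
g=lambda a,b:((a+.5)*.64-.5,(b+.5)*.64-.5)
A=atz(s,*g(163,282),.185,True);B=atz(s,*g(246,277),.185,True);print("bar edge",A,B,np.degrees(np.arctan2(*(B-A)[1::-1])))
A=atz(s,*g(160,257),.1985,True);B=atz(s,*g(245,249),.1985,True);print("bar edge2",A,B,np.degrees(np.arctan2(*(B-A)[1::-1])))
for u in(392,416,423):print(u,atz(s,*g(u,275),.232,True),atz(s,*g(u,275),.206,True))
G=cv2.cvtColor(s["frame"],cv2.COLOR_RGB2GRAY);print(G[int(275*.64),240:280])
print(atz(s,*g(404,222),.232,True),atz(s,*g(404,326),.232,True))
```

```text
bar edge [ 0.57799403 -0.06686496  0.185     ] [0.57144163 0.00616159 0.185     ] 95.12720381095279
bar edge2 [ 0.55396407 -0.05997069  0.1985    ] [0.54660612 0.01082783 0.1985    ] 95.93333299175471
392 [0.55254212 0.11678133 0.232     ] [0.55971975 0.1168542  0.206     ]
416 [0.55185836 0.13181377 0.232     ] [0.55897266 0.13327873 0.206     ]
423 [0.55165358 0.13620674 0.232     ] [0.55874892 0.13807851 0.206     ]
[104 104 102 103 105 104 103  98  33  19  25  19  19  19  35  32  36  35
  39  38  44  44  38  42  45  46  41  44  44  33 113 206 201 205 200 199
 202 200 203 202]
[0.51868191 0.12265313 0.232     ] [0.58651118 0.12601686 0.232     ]
```

The cap rose 4.7 mm from the pressed depth to about 7.6 mm below start, so it is in its seat. The handle centre is at about (0.5525, 0.128), so I'll move there.

Emit:
servo_tool --steps '[[[-0.002,0.008,-0.02,0,0,0,1],[-0.002,0.008,-0.045,0,0,0,1],[-0.002,0.008,-0.07,0,0,0,1],[-0.002,0.008,-0.095,0,0,0,1],[-0.002,0.008,-0.115,0,0,0,1],[-0.002,0.008,-0.13,0,0,0,1],[-0.002,0.008,-0.14,0,0,0,1],[-0.002,0.008,-0.147,0,0,0,1],[-0.002,0.008,-0.15,0,0,0,1],[-0.002,0.008,-0.15,0,0,0,1]]]'

```text
t: 15.4
tcp_pos: [0.5527, 0.1284, 0.1995]
tcp_rot: [-0.072, 3.141, 0.0]
ft_force: [-0.2, 0.4, 0.6]
grip_width: 0.0855
finger_force: 0.0
```

Emit:
servo_tool --steps '[[[0,0,0,0,0,0,0.4],[0,0,0,0,0,0,0.3],[0,0,0,0,0,0,0.2],[0,0,0,0,0,0,0.1],[0,0,0,0,0,0,0],[0,0,0,0,0,0,0],[0,0,0,0,0,0,0],[0,0,0,0,0,0,0],[0,0,0,0,0,0,0],[0,0,0,0,0,0,0]]]' --force 30

```text
t: 16.23
tcp_pos: [0.5526, 0.1283, 0.1998]
tcp_rot: [-0.072, 3.14, -0.0]
ft_force: [-1.8, -1.7, 5.3]
grip_width: 0.0133
finger_force: 33.0
```

Emit:
servo_tool --steps '[[[0.0003,-0.006,0.001,0,0,0,0],[0.0009,-0.02,0.001,0,0,0,0],[0.0016,-0.035,0.001,0,0,0,0],[0.0023,-0.05,0.001,0,0,0,0],[0.003,-0.065,0.001,0,0,0,0],[0.0037,-0.08,0.001,0,0,0,0],[0.0044,-0.095,0.001,0,0,0,0],[0.005,-0.11,0.001,0,0,0,0],[0.0057,-0.125,0.001,0,0,0,0],[0.0062,-0.135,0.001,0,0,0,0]]]'

```text
t: 17.07
tcp_pos: [0.5591, -0.0078, 0.1998]
tcp_rot: [-0.072, 3.14, 0.001]
ft_force: [8.1, 3.2, -4.2]
grip_width: 0.0129
finger_force: 31.8
```

Emit:
servo_tool --steps '[[[0.0001,-0.003,0,0,0,0,0],[0.0003,-0.006,0,0,0,0,0],[0.0004,-0.009,0,0,0,0,0],[0.0005,-0.012,0,0,0,0,0],[0.0006,-0.014,0,0,0,0,0],[0.0007,-0.016,0,0,0,0,0],[0.0008,-0.018,0,0,0,0,0],[0.0008,-0.018,0,0,0,0,0],[0.0008,-0.018,0,0,0,0,0],[0.0008,-0.018,0,0,0,0,0]]]'

```text
t: 17.9
tcp_pos: [0.56, -0.0251, 0.1998]
tcp_rot: [-0.072, 3.14, -0.0]
ft_force: [8.0, -1.3, -5.1]
grip_width: 0.0126
finger_force: 31.8
```

Emit:
servo_tool --steps '[[[0.0007,-0.001,-0.0005,0,0,0,0],[0.0008,-0.002,-0.0005,0,0,0,0],[0.0008,-0.003,-0.0005,0,0,0,0],[0.0009,-0.004,-0.0005,0,0,0,0],[0.0009,-0.004,-0.0005,0,0,0,0],[0.0009,-0.004,-0.0005,0,0,0,0],[0.0009,-0.004,-0.0005,0,0,0,0],[0.0009,-0.004,-0.0005,0,0,0,0],[0.0009,-0.004,-0.0005,0,0,0,0],[0.0009,-0.004,-0.0005,0,0,0,0]]]'

```text
t: 18.73
tcp_pos: [0.5602, -0.0289, 0.1997]
tcp_rot: [0.072, -3.14, 0.001]
ft_force: [-5.6, -0.6, 0.6]
grip_width: 0.0133
finger_force: 32.5
```

Emit:
servo_tool --steps '[[[0,-0.0005,0,0,0,0,0],[0,-0.001,0,0,0,0,0],[0,-0.0015,0,0,0,0,0],[0,-0.002,0,0,0,0,0],[0,-0.002,0,0,0,0,0],[0,-0.002,0,0,0,0,0],[0,-0.002,0,0,0,0,0],[0,-0.002,0,0,0,0,0],[0,-0.002,0,0,0,0,0],[0,-0.002,0,0,0,0,0]]]'

```text
t: 19.57
tcp_pos: [0.5602, -0.029, 0.1998]
tcp_rot: [0.074, -3.14, -0.005]
ft_force: [-5.4, 15.1, 0.8]
grip_width: 0.013
finger_force: 32.5
```

The cover met its end stop at y -0.029 as predicted, with 15 N. I'll release and lift.

Emit:
servo_tool --steps '[[[0,0,0,0,0,0,0.3],[0,0,0,0,0,0,0.6],[0,0.001,0,0,0,0,1],[0,0.002,0,0,0,0,1],[0,0.002,0,0,0,0,1],[0,0.002,0,0,0,0,1],[0,0.002,0.02,0,0,0,1],[0,0.002,0.05,0,0,0,1],[0,0.002,0.09,0,0,0,1],[0,0.002,0.13,0,0,0,1]]]'

```text
t: 20.4
tcp_pos: [0.56, -0.0287, 0.3309]
tcp_rot: [0.072, -3.14, -0.0]
ft_force: [0.5, -0.3, 0.8]
grip_width: 0.0854
finger_force: 0.0
```

Emit:
servo_tool --steps '[[[0,0.02,0.02,0,0,0,1],[0,0.05,0.02,0,0,0,1],[0,0.08,0.02,0,0,0,1],[0,0.11,0.02,0,0,0,1],[0,0.14,0.02,0,0,0,1],[0,0.15,0.02,0,0,0,1],[0,0.15,0.02,0,0,0,1],[0,0.15,0.02,0,0,0,1],[0,0.15,0.02,0,0,0,1],[0,0.15,0.02,0,0,0,1]]]'

```text
t: 21.23
tcp_pos: [0.5606, 0.1203, 0.35]
tcp_rot: [-0.071, 3.141, -0.0]
ft_force: [-0.0, 0.2, 0.1]
grip_width: 0.0856
finger_force: 0.0
```

Run:
```python
from h import *
s=r.snapshot("wrist");np.save("pics/w6.npy",s,allow_pickle=True)
G=cv2.cvtColor(s["frame"],cv2.COLOR_RGB2GRAY).astype(int)
v=int(fproj(s,(.56,-.029,.232))[1]);u=fproj(s,(.56,-.029,.232))[0];print("pred handle px",u,v)
d=np.where(G[v,60:240]<60)[0]+60;print("dark cols",d)
print("y of dark ends",[atz(s,c,v,.232,True)[1].round(4) for c in(d.min(),d.max())])
# rails/well interior: sample cover plane at expected -y edge
for y in np.arange(-.135,-.085,.005):
    P=(.605,y,.206);q=fproj(s,P);print(round(y,3),q.round(0),G[int(q[1]),int(q[0])])
```

```text
pred handle px 112.98190679790312 172
dark cols [ 78  79  87  88  89 108 109 110 111 112 113 114 115 116 117 118 119 120
 121 122 123 124 125 126 127 128 129 130 131 160 161 162 163 172 173 174
 175]
y of dark ends [np.float64(-0.0749), np.float64(0.0408)]
-0.135 [ 56. 199.] 39
-0.13 [ 59. 199.] 39
-0.125 [ 62. 199.] 41
-0.12 [ 65. 199.] 214
-0.115 [ 68. 200.] 222
-0.11 [ 71. 200.] 128
-0.105 [ 74. 200.] 178
-0.1 [ 77. 200.] 179
-0.095 [ 80. 200.] 183
-0.09 [ 83. 201.] 24
```

The handle top's -y edge is at column 108 and its predicted centre at 113, so the cover is shut.

```bash
python3 -c "
from workcell import r
print(r.job_done())"
```

```text
the job is handed in; nothing more can be done
None
```

I pressed the cap, turned it about 90° clockwise and let it rise into its seat. I then slid the cover shut against its end stop, released it, and handed the job in at about 21 s, with no verdict shown.

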